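# Change the tape roll on the craft-table spindle

## Task

The tape spindle is down to its bare cardboard core: lift the core off and drop it into the white waste tub. Then take the tallest of the three tape rolls from the sloping rack and fit it over the spindle's post, lowering it gently (not letting it fall) until it sits flat on the base. Leave everything else on the table standing where it is.

Things in the scene. Friction and masses are not known exactly. Their poses are not given: they have to be found in the camera images.
- spindle: fixed spindle stand: dark round steel base 90 mm across and 12 mm thick, with one upright round steel post of 21 mm diameter on its axis. The post is straight up to 77 mm above the table, then tapers to an 8 mm tip at 89 mm. Origin: centre of the base's underside, on the table; z up along the post
- core: bare cardboard tube left on the spindle: outer diameter 30 mm, hole 25 mm, 48 mm tall. At the start it stands over the post on the base. Origin: centre of its lower end; z along the tube
- core_center (a point): middle of the core (24 mm up its axis)
- tub: fixed empty white plastic waste tub, open at the top, 116 mm across at the rim, 92 mm at the foot, 85 mm tall, wall 3 mm, floor 4 mm. Origin: centre of its underside on the table; z up
- rack: fixed wooden rack, 310 mm wide (its y): a board 115 mm long sloping at 35 degrees, low edge at its -x side, roughly towards the robot. Three places at y = -95, 0, +95 mm, a roll lying flat on the slope in each, held from sliding by two 8 mm dowels, 14 mm high, 17 mm either side of its low point. Origin: on the table, under the middle of the board
- rack_mid (a point): middle of the rack board's top face, 60 mm above the table: centre of the middle place. The board's outward normal is (-0.574, 0, 0.819) in the rack's frame
- roll_tall: the tallest of the three rolls of cream paper tape: 58 mm across, 48 mm tall along its axis, through hole 25 mm lined with brown cardboard. It starts in any of the rack's three places, axis leaning 35 degrees. Origin: centre of the end face that lies on the board; z along its axis away from the board
- roll_center (a point): middle of the tallest roll (24 mm up its axis)
- bottle: bystander: clear plastic bottle with a green screw cap, 54 mm across, 150 mm tall; stands about 0.11 m from the spindle's axis. Origin: centre of its underside
- jar: bystander: low blue paint jar with a white lid, 46 mm across, 65 mm tall; stands about 0.08 m from the spindle's axis, close to its base. Origin: centre of its underside
- mug: bystander: blue ceramic mug, 76 mm across, 90 mm tall, handle at its +y side. Origin: centre of its underside
- pen_pot: bystander: steel cup full of pens, 72 mm across, 100 mm tall, pens up to 155 mm. Origin: centre of its underside
- marker: bystander: red six-sided felt marker with black cap, 135 mm long along its x, 11 mm thick, lying on the table. Origin: underside, middle of its barrel
- eraser: bystander: dark eraser block 55 x 24 x 13 mm lying on the table. Origin: centre of its underside
- roll_mid: bystander: roll of paper tape 30 mm tall, 58 mm across, otherwise like roll_tall; in another place of the rack; not wanted. Origin: centre of its underside
- roll_low: bystander: roll of paper tape 22 mm tall, 58 mm across, otherwise like roll_tall; in another place of the rack; not wanted. Origin: centre of its underside
Things that resemble listed ones, but are neither listed nor needed, are in the scene too. What is shaped like the roll_tall but purple is not meant. What is shaped like the core but red is not meant.

How it is judged:
On the way, in this order (a step that is already met when the one before it is completed fails the run):
1. the bare core lies in the waste tub, let go (horizontal distance between core_center and tub below 0.046 m and z of core_center in the frame of tub below 0.06 m and contact force between the fingers and core below 0.1 N), for 0.2 s.
2. the tallest roll is on the post, down on the base (horizontal distance between roll_center and spindle below 0.004 m and z of roll_center in the frame of spindle below 0.0395 m and angle between the z axis of roll_tall and the z axis of spindle, either way round below 0.06 rad), for 0.2 s.
At the end, for the whole second after the job is handed in: The core lies inside the tub (its middle within 46 mm of the tub's axis and under 60 mm above the table); the tallest roll is over the post, its axis within 4 mm of the post's, its lower face within 3.5 mm of the base, upright within 3 degrees; both released and at rest (all of step 1 and all of step 2 and linear speed of roll_tall below 0.02 m/s and linear speed of core below 0.05 m/s); the robot touches nothing.
It fails at once if the bottle or the jar is shifted by more than 30 mm or tipped over (distance of any of bottle, jar from where it was at the start of the episode above 0.03 m or angle between any of bottle, jar's own z axis and vertical above 0.5 rad).
It fails at once if the mug or the pen pot is shifted by more than 30 mm or tipped over (distance of any of mug, pen_pot from where it was at the start of the episode above 0.03 m or angle between any of mug, pen_pot's own z axis and vertical above 0.5 rad).
It fails at once if the marker or the eraser is shifted by more than 30 mm (distance of any of marker, eraser from where it was at the start of the episode above 0.03 m).
It fails at once if one of the two lower rolls is shifted by more than 30 mm (distance of any of roll_mid, roll_low from where it was at the start of the episode above 0.03 m).
It fails at once if the roll drops down the post instead of being lowered (faster than 0.5 m/s while over the post) (horizontal distance between roll_center and spindle below 0.006 m and z of roll_center in the frame of spindle below 0.109 m and linear speed of roll_tall above 0.5 m/s).
It also fails if it takes over 58 s, if anything falls off the work surface, if the arm or the gripper's body presses on something with over 40 N, if the wrist force passes 120 N, or if a joint passes its speed limit or range.

## Robot

A 6-joint arm with a two-finger parallel gripper is mounted at the origin on the work surface. World frame = base frame: x ahead of the robot, y to its left, z up, the work surface at z = 0. Lengths are in m, angles in rad, forces in N, time in s.
With the tool pointing down it reaches from about 0.325 to 1 m from the base axis. Payload 5.1 kg.
Tool frame: the origin (TCP) lies on the front face of the gripper's body, between the roots of the fingers; the fingertips stand 73 mm ahead of it and the grasp point (between the pads) lies 54 mm ahead of it; z points along the fingers, y is the line along which they close (so a half turn about z gives the same grasp; the last joint's range is limited). The gripper opens to 85 mm and grips with 20 to 120 N. Pads are 22 mm wide; open, the fingers measure 114 mm over their backs; the gripper's body (76 mm by 85 mm) begins 54 mm behind the grasp point. The pads swing forward as they close: fully open they stand 13 mm farther back than shut.
Start: joints at [-1.218, 0.124, 1.65, -0, 1.367, -0.083], TCP at [0.274, -0.589, 0.304] pointing down, gripper open.
Joint ranges: [-2.61, 2.61], [-1.02, 2.33], [0.03, 2.71], [-1.35, 4.49], [0.32, 2.68], [-2.91, 2.91]. Speed limits (rad/s): [2.57, 2.57, 3.14, 3.14, 3.14, 3.14].

## Interface

Orientations are given as a unit quaternion [x, y, z, w].
In Python, from station import manip gives the robot as it stands.
- The arm moves only by the tool send_rows, never from a script. Its argument "commands" is a list of rows, each a list of 7 numbers: the opening, from 0 (shut) to 1 (fully open), then the shift along the tool's x, y, z scaled (see below), then the turn, a rotation vector about the tool's x, y, z scaled (see below). In form: [[gripper, dx, dy, dz, rx, ry, rz], ...]. A call has 1 to 12 rows; each row shifts and turns the commanded pose from where the row before left it, along the tool's axes as they then stand; what a row does not reach is not made up. The controller multiplies each number of a shift by 400 mm and each number of a turn by 0.5 rad. A row lasts 1/12 s, in which the tool goes at most 41.7 mm and 7.16 degrees, less where a joint would pass 70% of its speed; a pose out of reach is approached as far as the arm can. A call with a number of a shift or a turn outside -1 to 1 is refused whole. A call with a gripper value outside its range is refused whole. The fingers move at their own pace and stop on an object; "force" is the grip in N (left out, the last holds). Time passes only in rows, so rows that do not move let the fingers close. It gives the time, the measured TCP pose, the force, the opening and the grip force at its end, in the units of the state.
- manip.get_obs(): the state, without advancing time (a new reading comes with each control period).
- manip.camera(name): name is "side" or "top" or "wrist"; returns a dict with "color" (400x640x3 uint8, red, green, blue), "z_map" (400x640 float32, m along the optical axis (not along the pixel's ray), 0 where there is no reading), "fx", "fy", "cx", "cy" (pixels), "T" (4x4, takes a point from camera to world coordinates). Camera axes: x right, y down, z forward; pixel columns grow to the right and rows downward; lengths in m; the calibration is good to about 2 mm. The wrist camera is an equidistant fisheye: a pixel r from the principal point sees the ray r / f radians off the axis. A picture is of the moment at which its call begins.
- manip.job_done(): hands the job in; it is judged then, once.
The state is a dict: "time": time; "joint_pos": joint angles; "joint_vel": joint speeds; "joint_torque": joint torques, N m; "tool_pos": TCP position; "tool_rot": TCP orientation; "contact_force": force on the tool from outside, world axes, zero at the start; "wrist_torque": the same for the moment, N m; "gripper_width": finger opening in m; "finger_force": force on a finger pad.
Only numpy, scipy, OpenCV 4.12 (cv2) and the standard library are available. Lean on these libraries where they do the work, as an engineer would, in place of code of your own. Each camera call takes 0.05 s, during which the arm holds its last target. There are 200 camera calls.

## Working session

There is one attempt and no reset: what is moved stays moved. The work goes in short steps, Python scripts to look and compute and a tool call to move; the robot and the scene stay as the last step left them, time stands still between calls to the robot, and variables do not carry over. Pictures are saved under pics/ and viewed, at most 10 in all, crops included, and the job is handed in when it is done.

Besides the shell and the picture viewer there is one more tool, called after "Request:" by a JSON object that holds its "op" and its "data". send_rows: Moves the arm, as the interface text tells. Its arguments: {"type":"object","properties":{"commands":{"type":"array","items":{"type":"array","items":{"type":"number"}}},"force":{"type":"number"}},"required":["commands"]}

```bash
mkdir -p pics; ls
python3 - <<'E'
from station import manip
import cv2,numpy as np
for n in ("top","side"):
    c=manip.camera(n); np.savez(f"{n}0.npz",**c)
    cv2.imwrite(f"pics/{n}0.png",c["color"][:,:,::-1]); print(n,c["fx"],c["fy"],c["cx"],c["cy"],np.round(c["T"],3).tolist())
print(manip.get_obs())
E
```

```text
pics
top 374.72553583039996 374.72553583039996 321.4188742157569 200.32782494819068 [[0.015, -0.983, 0.183, 0.395], [-1.0, -0.017, -0.01, 0.053], [0.013, -0.183, -0.983, 0.902], [0.0, 0.0, 0.0, 1.0]]
side 393.15209419227966 393.15209419227966 314.3954795182697 203.81973693244197 [[0.996, -0.067, 0.06, 0.511], [-0.089, -0.608, 0.789, -0.612], [-0.016, -0.791, -0.611, 0.582], [0.0, 0.0, 0.0, 1.0]]
{'time': 0.1, 'joint_pos': array([-1.21756794e+00,  1.24459078e-01,  1.65156822e+00, -6.81934204e-07,
        1.36756056e+00, -8.25952765e-02]), 'joint_vel': array([-0.00044452, -0.00198476, -0.00406632,  0.00024885, -0.00033254,
       -0.00034651]), 'joint_torque': array([ 9.46455148e-04, -4.24931037e+01, -3.66653180e+01, -1.63905838e-06,
        3.93113747e-03, -9.55789687e-06]), 'tool_pos': array([ 0.27422683, -0.58883936,  0.30274522]), 'tool_rot': array([ 9.76350521e-01,  2.16191271e-01, -1.34910912e-04, -9.88434644e-04]), 'contact_force': array([-0.46543358, -0.20461997, -0.18473503]), 'wrist_torque': array([-0.02067343, -0.0333686 ,  0.00109689]), 'finger_force': 0.0, 'gripper_width': 0.08548609369146942}
```

View pics/top0.png

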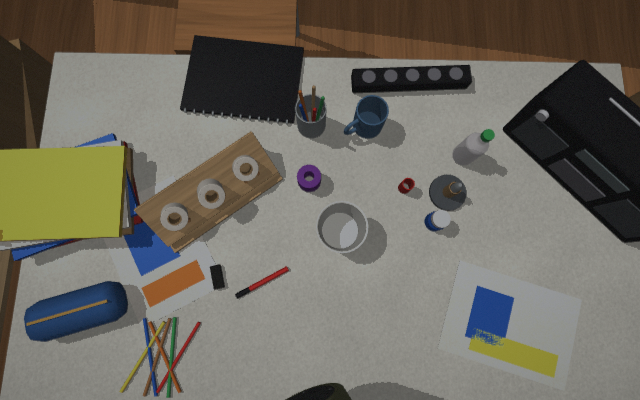

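View pics/side0.png

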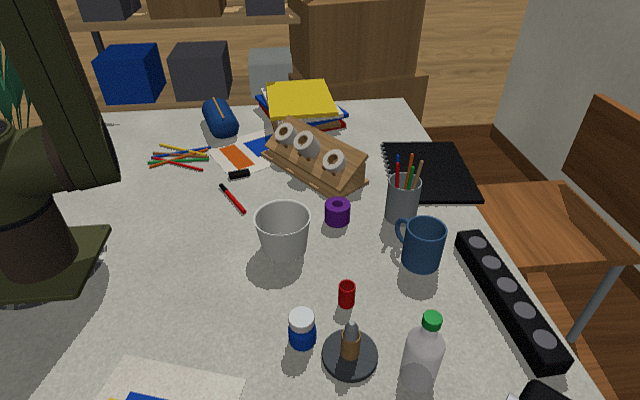

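Top view: spindle with core at (448,192) next to the bottle (478,148) and jar (437,221). The tub is at (343,228) and the rack rolls at (175,217), (210,194) and (246,168). Lookalikes are the red tube (406,186) and the purple roll (309,178). In the side view the core is brown on the post at (350,342), and the rolls are at (284,132), (305,143) and (333,162).

```bash
cat > h.py <<'E'
import numpy as np,cv2
def cloud(c):
    v,u=np.mgrid[:400,:640]; z=c["z_map"]
    P=np.stack([(u-c["cx"])/c["fx"]*z,(v-c["cy"])/c["fy"]*z,z],-1)
    return P@c["T"][:3,:3].T+c["T"][:3,3]
def circ(p):
    A=np.c_[2*p,np.ones(len(p))]; s=np.linalg.lstsq(A,(p**2).sum(1),rcond=None)[0]
    return s[:2],np.sqrt(s[2]+s[:2]@s[:2])
E
python3 - <<'E'
import numpy as np,cv2
from h import *
C={n:dict(np.load(n+"0.npz")) for n in("top","side")}
W={n:cloud(C[n]) for n in C}
t=W["top"]
for n,(u,v) in dict(spbase=(437,196),red=(406,186),tip=(456,187),mug=(370,115),bottle=(488,134),jar=(443,217),pen=(312,115),eraser=(217,277),marker=(263,282)).items(): print(n,t[v,u].round(3))
# table check
print("table z",np.median(t[300:340,250:280,2]),np.median(W["side"][300:340,150:200,2]))
for n in C:
    w=W[n];ref=t[192,448]
    d=np.linalg.norm(w[...,:2]-t[196,440,:2],axis=-1)
    m=(abs(w[...,2]-.012)<.004)&(d<.09)&(C[n]["z_map"]>0)
    col=C[n]["color"].astype(int); m&=col.max(-1)<110
    e=cv2.minEnclosingCircle(w[m][:,:2].astype(np.float32)); print(n,"base",m.sum(),e)
    hull=cv2.convexHull(w[m][:,:2].astype(np.float32))[:,0]; print(circ(hull))
    m2=(d<.06)&(w[...,2]>.03)&(w[...,2]<.1); q=w[m2]
    for a in(.03,.05,.062,.07,.08):
        k=q[abs(q[:,2]-a)<.006]; print(a,len(k),k[:,:2].mean(0).round(4) if len(k) else '')
    tubm=(np.linalg.norm(w[...,:2]-t[228,343,:2],axis=-1)<.1)&(w[...,2]>.079)&(w[...,2]<.09)
    h=w[tubm][:,:2]; print("tub",circ(h))
# rack board
b=[]
for n in C:
    w=W[n]; col=cv2.cvtColor(C[n]["color"],cv2.COLOR_RGB2HSV)
    if n=="top":
        poly=np.array([(140,210),(250,137),(278,175),(175,247)])
    else: poly=np.array([(267,152),(298,120),(366,160),(350,190)])
    M=np.zeros((400,640),np.uint8); cv2.fillPoly(M,[poly],1)
    m=(M>0)&(col[...,1]>70)&(w[...,2]>.02)
    p=w[m]
    # ransac plane
    rng=np.random.default_rng(0);best=0
    for _ in range(300):
        s=p[rng.choice(len(p),3)]; nn=np.cross(s[1]-s[0],s[2]-s[0]); nn/=np.linalg.norm(nn)+1e-12
        k=abs((p-s[0])@nn)<.003
        if k.sum()>best: best=k.sum();K=k
    q=p[K];c=q.mean(0);nn=np.linalg.svd(q-c)[2][2]; nn*=np.sign(nn[2])
    print(n,"plane",c.round(4),nn.round(4),len(q),"tilt",np.degrees(np.arccos(nn[2])), "yaw of +x",np.degrees(np.arctan2(-nn[1],-nn[0])))
    hd=(w-c)@nn
    sl=(M>0)
    for (u,v) in ([(175,217),(210,194),(246,168)] if n=="top" else [(284,132),(305,143),(333,162)]):
        vv,uu=np.mgrid[:400,:640]; r=np.hypot(uu-u,vv-v)<17
        mm=r&(hd>.015)&(hd<.06)&(col[...,1]<90)
        h=np.percentile(hd[mm],90); mt=mm&(abs(hd-h)<.005); 
        # project on plane axes
        ex=np.cross([0,0,1],nn);ex/=np.linalg.norm(ex);ey=np.cross(nn,ex)
        P=(w[mt]-c); xy=np.c_[P@ex,P@ey].astype(np.float32)
        (a,bb),rr=cv2.minEnclosingCircle(xy); hl=cv2.convexHull(xy)[:,0]; cc,r2=circ(hl)
        print("roll",(u,v),"h",h.round(4),"topc",(c+cc[0]*ex+cc[1]*ey+h*nn).round(4),r2.round(4),(c+a*ex+bb*ey+h*nn).round(4),round(rr,4))
E
```

```text
spbase [ 0.577 -0.236  0.012]
red [ 0.604 -0.165 -0.002]
tip [ 0.584 -0.258  0.082]
mug [ 0.786 -0.076  0.005]
bottle [ 0.686 -0.307  0.148]
jar [ 0.518 -0.23   0.067]
pen [0.77  0.071 0.035]
eraser [0.376 0.283 0.013]
marker [0.367 0.177 0.011]
table z -0.0014390222283811038 0.000817645684867363
top base 783 ((0.5727498531341553, -0.23221756517887115), 0.07973939180374146)
(array([ 0.57165   , -0.23175005]), np.float64(0.07504385219441465))
0.03 17 [ 0.5689 -0.2427]
0.05 39 [ 0.5818 -0.2552]
0.062 134 [ 0.5473 -0.2409]
0.07 58 [ 0.5537 -0.2441]
0.08 51 [ 0.5867 -0.2618]
tub (array([ 0.49055472, -0.00066749]), np.float64(0.05495626121731211))
side base 1877 ((0.5736229419708252, -0.23487360775470734), 0.08017687499523163)
(array([ 0.57297936, -0.23441513]), np.float64(0.07607807136028223))
0.03 76 [ 0.556  -0.2611]
0.05 129 [ 0.5729 -0.2685]
0.062 362 [ 0.5521 -0.2512]
0.07 224 [ 0.5417 -0.2436]
0.08 107 [ 0.5877 -0.2716]
tub (array([ 0.491847  , -0.00332944]), np.float64(0.0548284657098264))
top plane [0.5736 0.3003 0.0584] [-0.4608 -0.344   0.8181] 3869 tilt 35.10219621040181 yaw of +x 36.745164207958474
roll (175, 217) h 0.0315 topc [0.5015 0.3669 0.0843] 0.0284 [0.5016 0.3667 0.0843] 0.029
roll (210, 194) h 0.0494 topc [0.5499 0.2843 0.0988] 0.0283 [0.5499 0.2842 0.0988] 0.0289
roll (246, 168) h 0.0236 topc [0.6188 0.2174 0.0779] 0.0283 [0.619  0.2173 0.078 ] 0.0293
side plane [0.5946 0.2641 0.0567] [-0.4623 -0.3449  0.8169] 1754 tilt 35.22339051806135 yaw of +x 36.725999082775935
roll (284, 132) h 0.0475 topc [0.5393 0.2936 0.0959] 0.0154 [0.5396 0.2935 0.096 ] 0.0192
roll (305, 143) h 0.0491 topc [0.5522 0.2824 0.1005] 0.0288 [0.5512 0.283  0.1002] 0.0305
roll (333, 162) h 0.0235 topc [0.6204 0.2151 0.0794] 0.0289 [0.6209 0.215  0.0796] 0.0301
```

Run:
```python
import numpy as np,cv2
from h import *
from scipy.optimize import least_squares
C={n:dict(np.load(n+"0.npz")) for n in("top","side")}
out=[]
for n,(u,v) in dict(top=(450,195),side=(350,350)).items():
    c=C[n];w=cloud(c);hsv=cv2.cvtColor(c["color"],cv2.COLOR_RGB2HSV)
    # base: rays onto z=.012, dark and low saturation
    vv,uu=np.mgrid[:400,:640]; D=np.stack([(uu-c["cx"])/c["fx"],(vv-c["cy"])/c["fy"],np.ones_like(uu,float)],-1)@c["T"][:3,:3].T
    o=c["T"][:3,3]; G=o+D*((.012-o[2])/D[...,2])[...,None]
    d=np.hypot(G[...,0]-.577,G[...,1]+.252)
    m=(abs(w[...,2]-.012)<.0045)&(d<.06)&(hsv[...,2]<125)&(hsv[...,1]<90)
    hull=cv2.convexHull(np.argwhere(m)[:,::-1].astype(np.int32))[:,0]
    p=np.array([G[y,x,:2] for x,y in hull])
    f=least_squares(lambda s:np.hypot(*(p-s[:2]).T)-s[2],[.577,-.252,.045],loss="soft_l1",f_scale=.001)
    print(n,"base",f.x.round(4),np.abs(f.fun).max(), len(p))
    img=cv2.cvtColor(c["color"],cv2.COLOR_RGB2BGR).copy()
    img[hull[:,1],hull[:,0]]=(0,255,0)
    out.append(cv2.resize(img[v-48:v+48,u-48:u+48] if n=="top" else img[v-48-5:v+43,u-48:u+48],(400,400),interpolation=cv2.INTER_NEAREST))
    # axis: core points (brown) and steel above
    cm=(d<.3)&(hsv[...,1]>90)&(hsv[...,0]<25)&(np.hypot(uu-u,vv-v)<35)
    q=w[cm]; print("core px",cm.sum(),np.argwhere(cm).mean(0)[::-1]);
    for a in (.025,.035,.045,.055):
        k=q[abs(q[:,2]-a)<.005]
        if len(k)>5: print(a,k.mean(0).round(4),np.ptp(k,0).round(3))
    for nm,(a,b),R in (("jar",((.52,-.22)),.023),("bottle",((.67,-.3)),.027)):
        z=.065 if nm=="jar" else .14
        k=(np.hypot(w[...,0]-a,w[...,1]-b)<.05)&(abs(w[...,2]-z)<.008); print(nm,np.median(w[k],0).round(3),cv2.minEnclosingCircle(w[k][:,:2].astype(np.float32)))
t=cv2.cvtColor(C["top"]["color"],cv2.COLOR_RGB2BGR)[130:260,130:290]
cv2.imwrite("pics/crop.png",np.hstack(out))
```

```text
top base [ 0.5874 -0.2632  0.0444] 0.030133756864839545 21
core px 105 [448.8        191.08571429]
0.025 [ 0.5821 -0.2544  0.0262] [0.023 0.016 0.007]
0.035 [ 0.5832 -0.254   0.0356] [0.027 0.014 0.009]
0.045 [ 0.5838 -0.2544  0.0454] [0.023 0.023 0.01 ]
0.055 [ 0.584  -0.2577  0.0557] [0.028 0.027 0.009]
jar [ 0.514 -0.227  0.063] ((0.5150479674339294, -0.22729253768920898), 0.020791655406355858)
bottle [ 0.681 -0.303  0.146] ((0.6854023933410645, -0.3078022301197052), 0.013523461297154427)
side base [ 0.5865 -0.2659  0.045 ] 0.01386432416791452 26
core px 382 [349.64921466 347.52617801]
0.025 [ 0.5853 -0.2775  0.025 ] [0.026 0.012 0.01 ]
0.035 [ 0.5862 -0.2777  0.0353] [0.028 0.014 0.009]
0.045 [ 0.5863 -0.2766  0.0457] [0.027 0.022 0.01 ]
0.055 [ 0.5861 -0.2753  0.0559] [0.029 0.023 0.01 ]
jar [ 0.515 -0.233  0.065] ((0.5159626603126526, -0.22988802194595337), 0.02126622572541237)
bottle [ 0.68  -0.321  0.142] ((0.6850200891494751, -0.3110421597957611), 0.012803496792912483)
```

View pics/crop.png

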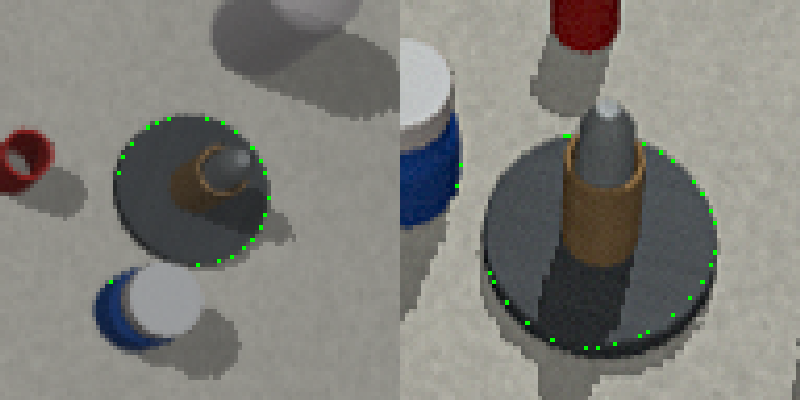

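Crop check: the brown cardboard core is on the post, while the red tube stands apart at the left and isn't wanted. The tallest roll (48 mm) is in the rack's middle place. The jar, spindle and bottle lie almost in a line, so I'll close the fingers across that line.

```bash
cat >> h.py <<'E'
from scipy.spatial.transform import Rotation as Ro
def frame(z,y):
    z=np.array(z,float);z/=np.linalg.norm(z);y=np.array(y,float);y-=z*(y@z);y/=np.linalg.norm(y)
    return Ro.from_matrix(np.c_[np.cross(y,z),y,z])
def plan(pos,R=None,p0=None,R0=None):
    from station import manip
    s=manip.get_obs(); p0=s["tool_pos"] if p0 is None else p0; R0=Ro.from_quat(s["tool_rot"]) if R0 is None else R0
    R=R0 if R is None else R
    print("t",s["time"],"pos",p0.round(4),"turn units",((R0.inv()*R).as_rotvec()/.5).round(4),"then shift units",(R.inv().apply(np.array(pos)-p0)/.4).round(4))
a=np.radians(-115.6); Rsp=frame([0,0,-1],[np.cos(a),np.sin(a),0])
n=np.array([-.4615,-.3445,.8175]); b=np.radians(-53.3); Rrk=frame(-n,[np.cos(b),np.sin(b),0])
SP=np.array([.587,-.2645,0])
E
python3 -c "
from h import *
plan([.587,-.2645,.25],Rsp)"
```

```text
t 0.1 pos [ 0.2742 -0.5888  0.3027] turn units [-3.9000e-03  1.4000e-03  1.7653e+00] then shift units [ 0.3548 -1.0691  0.1319]
```

Request:
{"op": "send_rows", "data": {"commands": [[1,0,0,0,0,0,0.196],[1,0,0,0,0,0,0.196],[1,0,0,0,0,0,0.196],[1,0,0,0,0,0,0.196],[1,0,0,0,0,0,0.196],[1,0,0,0,0,0,0.196],[1,0,0,0,0,0,0.196],[1,0,0,0,0,0,0.196],[1,0,0,0,0,0,0.196]], "force": 30}}

```text
time: 0.85
tool_pos: [0.2743, -0.589, 0.3031]
tool_rot: [0.975, -0.224, -0.0, -0.001]
contact_force: [0.1, -0.4, -0.4]
gripper_width: 0.0852
finger_force: 0.0
```

Request:
{"op": "send_rows", "data": {"commands": [[1,0.03,-0.09,0,0,0,0],[1,0.03,-0.09,0,0,0,0],[1,0.03,-0.09,0,0,0,0],[1,0.03,-0.09,0,0,0,0],[1,0.03,-0.09,0,0,0,0],[1,0.03,-0.09,0,0,0,0],[1,0.03,-0.09,0,0,0,0],[1,0.03,-0.09,0,0,0,0],[1,0.03,-0.09,0,0,0,0],[1,0.03,-0.09,0,0,0,0],[1,0.03,-0.09,0,0,0,0],[1,0.025,-0.08,0.05,0,0,0]]}}

```text
time: 1.85
tool_pos: [0.59, -0.2633, 0.2883]
tool_rot: [0.975, -0.221, 0.004, 0.001]
contact_force: [0.8, -0.8, 0.3]
gripper_width: 0.0854
finger_force: 0.0
```

Request:
{"op": "send_rows", "data": {"commands": [[1,0,0,0,0,0,0],[1,0,0,0,0,0,0]]}}

```text
time: 2.02
tool_pos: [0.5873, -0.2625, 0.2815]
tool_rot: [0.976, -0.22, -0.002, -0.0]
contact_force: [-0.7, -0.8, 0.9]
gripper_width: 0.0854
finger_force: 0.0
```

Run:
```python
from h import *
from station import manip
plan([.587,-.2645,.104],Rsp)
c=manip.camera("wrist");np.savez("wrist0.npz",**c);cv2.imwrite("pics/w0.png",c["color"][:,:,::-1]);print(c["fx"],c["cx"],c["cy"],c["T"].round(3))
```

```text
t 2.0167 pos [ 0.5873 -0.2625  0.2815] turn units [0.0001 0.0084 0.0076] then shift units [0.0014 0.0049 0.4437]
309.70691628693146 311.09125597094396 195.29204366847924 [[-0.429 -0.86  -0.278  0.657]
 [-0.903  0.408  0.132 -0.297]
 [-0.     0.307 -0.952  0.351]
 [ 0.     0.     0.     1.   ]]
```

View pics/w0.png

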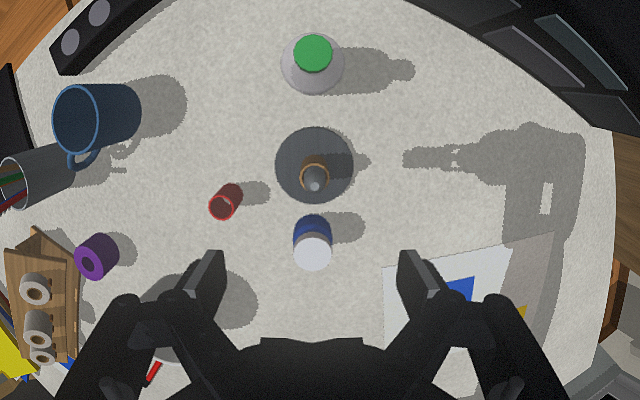

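The wrist view shows the base disc centred near (314,165) with core and post at (314,175). The jar (312,245) and bottle (313,60) are either side of it along the tool's x, so the fingers are clear.

```bash
cat >> h.py <<'E'
from scipy.optimize import least_squares
def wrays(c):
    v,u=np.mgrid[:400,:640]; x=(u-c["cx"])/c["fx"];y=(v-c["cy"])/c["fy"];r=np.hypot(x,y)+1e-9
    d=np.stack([x/r*np.sin(r),y/r*np.sin(r),np.cos(r)],-1)
    return d
def wcloud(c):
    d=wrays(c);P=d/d[...,2:]*c["z_map"][...,None]
    return P@c["T"][:3,:3].T+c["T"][:3,3]
def onplane(c,z):
    D=wrays(c)@c["T"][:3,:3].T;o=c["T"][:3,3]
    return o+D*((z-o[2])/D[...,2])[...,None]
def fixcirc(p,c0,r):
    f=least_squares(lambda s:np.hypot(*(p-s).T)-r,c0,loss="soft_l1",f_scale=.001); return f.x.round(4),np.median(abs(f.fun)).round(4)
E
python3 - <<'E'
from h import *
c=dict(np.load("wrist0.npz"));w=wcloud(c);G=onplane(c,.012)
hsv=cv2.cvtColor(c["color"],cv2.COLOR_RGB2HSV)
d=np.hypot(G[...,0]-.587,G[...,1]+.2645)
m=(hsv[...,2]<110)&(hsv[...,1]<80)&(d<.055)&(abs(w[...,2]-.012)<.006)
h=cv2.convexHull(np.argwhere(m)[:,::-1].astype(np.int32))[:,0]
p=np.array([G[y,x,:2] for x,y in h]); print("base",fixcirc(p,[.587,-.2645],.045),circ(p),"z",np.median(w[m][:,2]))
# core top rim
m=(d<.06)&(hsv[...,1]>80)&(abs(w[...,2]-.060)<.004); q=w[m]; print("core rim",m.sum(),q.mean(0),cv2.minEnclosingCircle(q[:,:2].astype(np.float32)))
m=(d<.09)&(w[...,2]>.083)&(w[...,2]<.1);q=w[m];print("tip",m.sum(),q.mean(0))
E
```

```text
base (array([ 0.5881, -0.2674]), np.float64(0.0007)) (array([ 0.58822013, -0.26736898]), np.float64(0.04421555173376617)) z 0.01141256287006126
core rim 146 [ 0.59335828 -0.26817997  0.05923055] ((0.5879588723182678, -0.26697012782096863), 0.014724682085216045)
tip 350 [ 0.62447031 -0.2834482   0.09019075]
```

```bash
sed -i 's/^SP=.*/SP=np.array([.5875,-.266,0])/' h.py; python3 -c "
from h import *
plan(SP+[0,0,.106],Rsp)"
```

```text
t 2.0667 pos [ 0.587  -0.2638  0.2827] turn units [0.0007 0.0044 0.0042] then shift units [0.0034 0.0045 0.4418]
```

Request:
{"op": "send_rows", "data": {"commands": [[1,0.003,0.004,0.05,0,0.004,0.004],[1,0,0,0.05,0,0,0],[1,0,0,0.05,0,0,0],[1,0,0,0.05,0,0,0],[1,0,0,0.05,0,0,0],[1,0,0,0.05,0,0,0],[1,0,0,0.05,0,0,0],[1,0,0,0.05,0,0,0],[1,0,0,0.02,0,0,0],[1,0,0,0.02,0,0,0],[1,0,0,0,0,0,0]]}}

```text
time: 2.98
tool_pos: [0.5869, -0.2671, 0.1069]
tool_rot: [0.975, -0.223, 0.0, 0.0]
contact_force: [-0.3, -0.0, -0.1]
gripper_width: 0.0852
finger_force: 0.0
```

Request:
{"op": "send_rows", "data": {"commands": [[0.2,0,0,0,0,0,0],[0.2,0,0,0,0,0,0],[0.2,0,0,0,0,0,0],[0.2,0,0,0,0,0,0],[0.2,0,0,0,0,0,0],[0.2,0,0,0,0,0,0],[0.2,0,0,0,0,0,0],[0.2,0,0,0,0,0,0]]}}

```text
time: 3.65
tool_pos: [0.5884, -0.2668, 0.109]
tool_rot: [0.975, -0.222, 0.002, 0.0]
contact_force: [-1.1, -0.3, 5.1]
gripper_width: 0.0279
finger_force: 31.2
```

Request:
{"op": "send_rows", "data": {"commands": [[0.2,0,0,-0.02,0,0,0],[0.2,0,0,-0.04,0,0,0],[0.2,0,0,-0.05,0,0,0],[0.2,0,0,-0.05,0,0,0],[0.2,0,0,-0.05,0,0,0],[0.2,0,0,-0.05,0,0,0],[0.2,0,0,-0.04,0,0,0],[0.2,0,0,-0.02,0,0,0],[0.2,0,0,0,0,0,0]]}}

```text
time: 4.4
tool_pos: [0.5883, -0.2668, 0.2385]
tool_rot: [0.975, -0.222, 0.003, 0.001]
contact_force: [-0.4, -0.4, 0.3]
gripper_width: 0.0281
finger_force: 30.7
```

Run:
```python
from h import *
from station import manip
plan([.491,-.002,.235],Rsp)
c=manip.camera("side");cv2.imwrite("pics/s1.png",c["color"][180:400,200:500,::-1]);
```

```text
t 4.4 pos [ 0.5883 -0.2668  0.2385] turn units [ 0.0005 -0.0118 -0.0026] then shift units [-0.5055 -0.4918  0.0086]
```

View pics/s1.png

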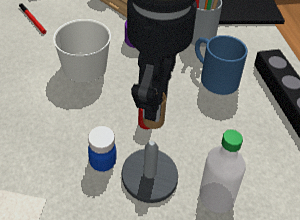

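The core is off the post and held at crop (155,108), with the post bare at (150,165) and the jar and bottle undisturbed. Next I carry it to the tub.

Request:
{"op": "send_rows", "data": {"commands": [[0.2,-0.03,-0.03,0,0,0,0],[0.2,-0.05,-0.05,0,0,0,0],[0.2,-0.055,-0.055,0,0,0,0],[0.2,-0.06,-0.06,0,0,0,0],[0.2,-0.06,-0.06,0,0,0,0],[0.2,-0.06,-0.06,0,0,0,0],[0.2,-0.06,-0.06,0,0,0,0],[0.2,-0.06,-0.06,0,0,0,0],[0.2,-0.05,-0.04,0,0,0,0],[0.2,-0.02,-0.017,0.02,0,0,0],[0.2,0,0,0.05,0,0,0],[0.2,0,0,0.05,0,0,0]]}}

```text
time: 5.45
tool_pos: [0.4906, -0.001, 0.1862]
tool_rot: [0.975, -0.221, 0.001, 0.0]
contact_force: [0.1, 0.1, -1.5]
gripper_width: 0.0278
finger_force: 30.7
```

Request:
{"op": "send_rows", "data": {"commands": [[0.2,0,0,0.05,0,0,0],[0.2,0,0,0.015,0,0,0],[0.2,0,0,0,0,0,0],[0.5,0,0,0,0,0,0],[0.6,0,0,0,0,0,0],[0.6,0,0,0,0,0,0],[0.6,0,0,0,0,0,0],[0.6,0,0,0,0,0,0],[0.6,0,0,0,0,0,0]]}}

```text
time: 6.2
tool_pos: [0.4913, -0.0016, 0.1622]
tool_rot: [0.975, -0.222, 0.002, 0.0]
contact_force: [0.3, 0.8, 0.5]
gripper_width: 0.0511
finger_force: 0.0
```

Request:
{"op": "send_rows", "data": {"commands": [[0.6,0,0,-0.05,0,0,0],[0.6,0,0,-0.08,0,0,0],[1,0,0,-0.08,0,0,0],[1,0,0,-0.08,0,0,0],[1,0,0,-0.03,0,0,0]]}}

```text
time: 6.62
tool_pos: [0.4924, -0.0016, 0.2953]
tool_rot: [0.975, -0.222, 0.005, -0.0]
contact_force: [1.0, -0.3, 0.4]
gripper_width: 0.0843
finger_force: 0.0
```

Run:
```python
from h import *
from station import manip
T=np.array([.551,.2835,.0995])
plan(T+n*.15,Rrk)
c=manip.camera("wrist");cv2.imwrite("pics/w1.png",c["color"][:,:,::-1]);np.savez("wrist1.npz",**c)
```

```text
t 6.6167 pos [ 0.4924 -0.0016  0.2953] turn units [ 0.6733  1.0809 -2.103 ] then shift units [ 0.1624 -0.4836  0.3384]
```

View pics/w1.png

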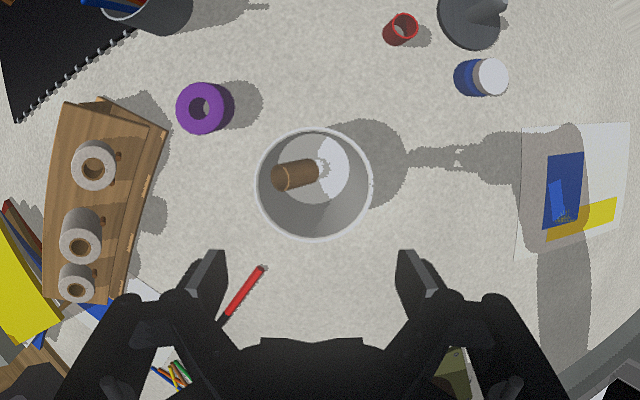

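The core lies in the tub at (296,175), let go. The roll with the tallest visible side is the middle one, at (80,240). Next I turn to match the rack's slope and approach along the roll's axis.

Request:
{"op": "send_rows", "data": {"commands": [[1,0,0,0,0.0612,0.0983,-0.1912],[1,0,0,0,0.0612,0.0983,-0.1912],[1,0,0,0,0.0612,0.0983,-0.1912],[1,0,0,0,0.0612,0.0983,-0.1912],[1,0,0,0,0.0612,0.0983,-0.1912],[1,0,0,0,0.0612,0.0983,-0.1912],[1,0,0,0,0.0612,0.0983,-0.1912],[1,0,0,0,0.0612,0.0983,-0.1912],[1,0,0,0,0.0612,0.0983,-0.1912],[1,0,0,0,0.0612,0.0983,-0.1912],[1,0,0,0,0.0612,0.0983,-0.1912]]}}

```text
time: 7.58
tool_pos: [0.49, -0.0013, 0.2876]
tool_rot: [0.905, 0.302, 0.283, -0.098]
contact_force: [-0.9, -0.1, 0.0]
gripper_width: 0.0855
finger_force: 0.0
```

Request:
{"op": "send_rows", "data": {"commands": [[1,0.02,-0.06,0.02,0,0,0],[1,0.02,-0.06,0.03,0,0,0],[1,0.02,-0.06,0.04,0,0,0],[1,0.02,-0.06,0.04,0,0,0],[1,0.02,-0.06,0.04,0,0,0],[1,0.02,-0.06,0.04,0,0,0],[1,0.02,-0.06,0.05,0,0,0],[1,0.02,-0.06,0.05,0,0,0],[1,0,0,0.03,0,0,0],[1,0,0,0,0,0,0],[1,0,0,0,0,0,0]]}}

```text
time: 8.5
tool_pos: [0.479, 0.2307, 0.2133]
tool_rot: [0.906, 0.3, 0.281, -0.097]
contact_force: [0.9, -1.0, 0.7]
gripper_width: 0.0853
finger_force: 0.0
```

Run:
```python
from h import *
from station import manip
T=np.array([.551,.2835,.0995])
c=manip.camera("wrist");cv2.imwrite("pics/w2.png",c["color"][:,:,::-1]);np.savez("wrist2.npz",**c)
plan(T+n*.044,Rrk)
w=wcloud(c); ex=Rrk.as_matrix()[:,0];ey=Rrk.as_matrix()[:,1]
hsv=cv2.cvtColor(c["color"],cv2.COLOR_RGB2HSV)
q=(w-T); h=q@n; a=np.stack([q@ex,q@ey],-1)
m=(abs(h)<.008)&(np.hypot(*np.moveaxis(a,-1,0))<.04)
# plane fit to annulus
p=w[m&(abs(h-np.median(h[m]))<.004)];c0=p.mean(0);nn=np.linalg.svd(p-c0)[2][2];nn*=np.sign(nn[2]);print("n",nn.round(4),"h",np.median(h[m]).round(4),len(p))
mm=m&(abs(h-np.median(h[m]))<.004)&(hsv[...,1]<80)
hl=cv2.convexHull(a[mm].astype(np.float32))[:,0];print("centre offset in tool x,y",fixcirc(hl,[0,0],.029),circ(hl))
```

```text
t 8.55 pos [0.4796 0.2302 0.2145] turn units [-0.0098  0.0159 -0.0078] then shift units [0.0166 0.     0.2532]
n [-0.4572 -0.3407  0.8215] h -0.0003 3815
centre offset in tool x,y (array([-0.0017,  0.0002]), np.float64(0.0004)) (array([-0.00158991,  0.00017713]), np.float64(0.028688364656909524))
```

View pics/w2.png

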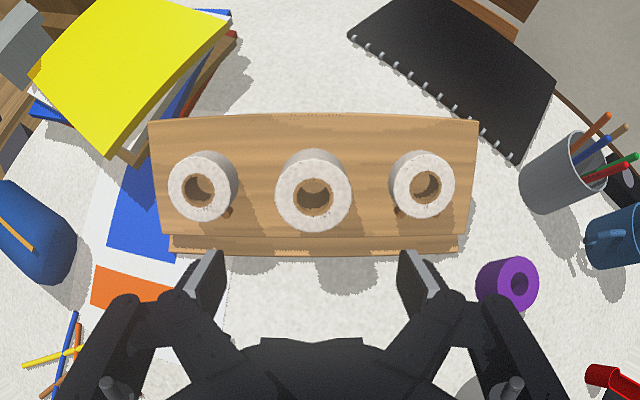

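The middle roll is straight ahead at (313,190), taller than its neighbours at (203,186) and (424,185), and the fingers line up with the gaps either side. Going in.

Request:
{"op": "send_rows", "data": {"commands": [[1,0.014,0,0,-0.01,0.016,-0.008],[1,0,0,0.04,0,0,0],[1,0,0,0.05,0,0,0],[1,0,0,0.05,0,0,0],[1,0,0,0.05,0,0,0],[1,0,0,0.04,0,0,0],[1,0,0,0.025,0,0,0],[1,0,0,0.013,0,0,0],[1,0,0,0,0,0,0]]}}

```text
time: 9.3
tool_pos: [0.534, 0.2697, 0.131]
tool_rot: [0.905, 0.3, 0.288, -0.095]
contact_force: [-0.0, 0.7, 0.1]
gripper_width: 0.0857
finger_force: 0.0
```

Request:
{"op": "send_rows", "data": {"commands": [[0.5,0,0,0,0,0,0],[0.5,0,0,0,0,0,0],[0.5,0,0,0,0,0,0],[0.5,0,0,0,0,0,0],[0.5,0,0,0,0,0,0],[0.5,0,0,0,0,0,0]], "force": 40}}

```text
time: 9.8
tool_pos: [0.5337, 0.2703, 0.1329]
tool_rot: [0.904, 0.3, 0.289, -0.095]
contact_force: [-5.6, -4.1, 6.2]
gripper_width: 0.058
finger_force: 41.4
```

Run:
```python
from h import *
T=np.array([.551,.2835,.0995])
plan(T+n*.038,Rrk)
```

```text
t 9.8 pos [0.5337 0.2703 0.1329] turn units [ 0.002  -0.0081  0.0017] then shift units [-0.0035 -0.0006  0.0046]
```

Request:
{"op": "send_rows", "data": {"commands": [[0.5,0,0,-0.02,0,0,0],[0.5,0,0,-0.04,0,0,0],[0.5,0,0,-0.06,0,0,0],[0.5,0,0,-0.07,0,0,0],[0.5,0,0,-0.08,0,0,0],[0.5,0,0,-0.08,0,0,0],[0.5,0,0,-0.08,0,0,0],[0.5,0,0,-0.05,0,0,0],[0.5,0,0,-0.02,0,0,0],[0.5,0,0,0,0,0,0]]}}

```text
time: 10.63
tool_pos: [0.4408, 0.2009, 0.2972]
tool_rot: [0.904, 0.3, 0.29, -0.095]
contact_force: [-0.5, -0.5, -0.9]
gripper_width: 0.0579
finger_force: 44.0
```

Run:
```python
from h import *
plan(SP+[0,0,.28],Rsp)
```

```text
t 10.6333 pos [0.4408 0.2009 0.2972] turn units [-0.6686 -1.1173  2.1032] then shift units [0.8352 0.8942 0.043 ]
```

Turn upright in 12 rows, gently, then carry across.

Request:
{"op": "send_rows", "data": {"commands": [[0.5,0,0,0,-0.0557,-0.0931,0.1753],[0.5,0,0,0,-0.0557,-0.0931,0.1753],[0.5,0,0,0,-0.0557,-0.0931,0.1753],[0.5,0,0,0,-0.0557,-0.0931,0.1753],[0.5,0,0,0,-0.0557,-0.0931,0.1753],[0.5,0,0,0,-0.0557,-0.0931,0.1753],[0.5,0,0,0,-0.0557,-0.0931,0.1753],[0.5,0,0,0,-0.0557,-0.0931,0.1753],[0.5,0,0,0,-0.0557,-0.0931,0.1753],[0.5,0,0,0,-0.0557,-0.0931,0.1753],[0.5,0,0,0,-0.0557,-0.0931,0.1753],[0.5,0,0,0,-0.0557,-0.0931,0.1753]]}}

```text
time: 11.63
tool_pos: [0.4406, 0.2017, 0.2921]
tool_rot: [0.975, -0.223, -0.005, 0.002]
contact_force: [0.4, -0.2, -1.8]
gripper_width: 0.0576
finger_force: 44.0
```

Request:
{"op": "send_rows", "data": {"commands": [[0.5,0.03,0.03,0,0,0,0],[0.5,0.05,0.05,0,0,0,0],[0.5,0.06,0.065,0,0,0,0],[0.5,0.06,0.065,0,0,0,0],[0.5,0.06,0.065,0,0,0,0],[0.5,0.06,0.065,0,0,0,0],[0.5,0.06,0.065,0,0,0,0],[0.5,0.06,0.065,0,0,0,0],[0.5,0.06,0.065,0,0,0,0],[0.5,0.06,0.065,0,0,0,0],[0.5,0.06,0.065,0,0,0,0],[0.5,0.06,0.065,0,0,0,0]]}}

```text
time: 12.63
tool_pos: [0.5603, -0.181, 0.2912]
tool_rot: [0.975, -0.221, -0.004, 0.0]
contact_force: [1.0, 0.9, -0.8]
gripper_width: 0.0576
finger_force: 44.0
```

Request:
{"op": "send_rows", "data": {"commands": [[0.5,0.055,0.06,0,0,0,0],[0.5,0.05,0.05,0,0,0,0],[0.5,0.035,0.04,0,0,0,0],[0.5,0.015,0.015,0,0,0,0],[0.5,0,0,0,0,0,0],[0.5,0,0,0,0,0,0]]}}

```text
time: 13.13
tool_pos: [0.5874, -0.2652, 0.2921]
tool_rot: [0.975, -0.221, -0.004, 0.0]
contact_force: [-0.4, -0.5, -1.8]
gripper_width: 0.0576
finger_force: 44.0
```

Run:
```python
from h import *
from station import manip
c=manip.camera("wrist");cv2.imwrite("pics/w3.png",c["color"][:,:,::-1]);np.savez("wrist3.npz",**c)
d=manip.camera("side");np.savez("side3.npz",**d);cv2.imwrite("pics/s3.png",cv2.resize(d["color"][200:400,240:460,::-1],None,fx=2.5,fy=2.5))
plan(SP+[0,0,.20],Rsp)
```

```text
t 13.2333 pos [ 0.5874 -0.2644  0.2932] turn units [0.0046 0.0118 0.0035] then shift units [0.0019 0.0036 0.2329]
```

View pics/w3.png

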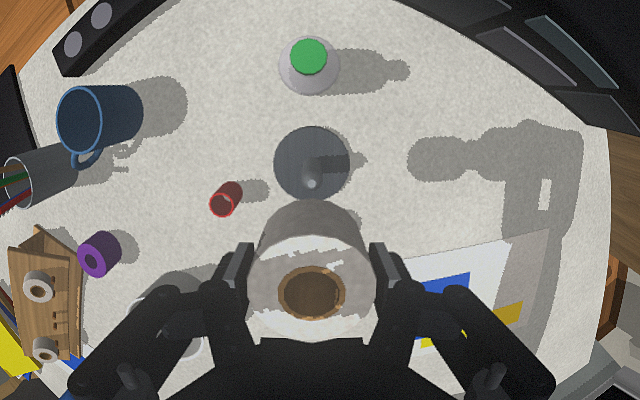

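View pics/s3.png

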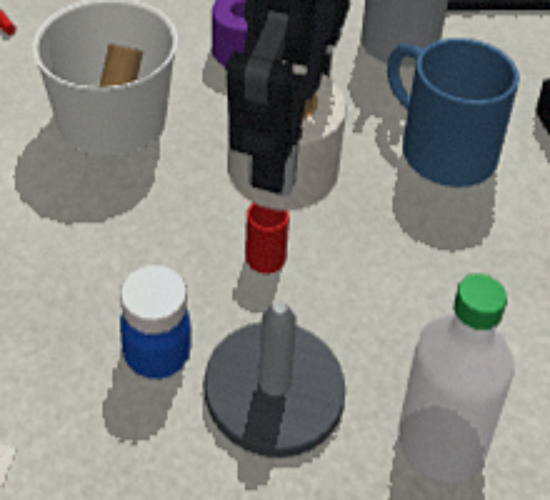

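The roll is held between the pads: top hole at wrist (311,293), bare base at (312,163). The side view shows the core in the tub. Now I'll measure the roll against the post in the same wrist image.

Run:
```python
from h import *
from station import manip
s=manip.get_obs();p0=s["tool_pos"];R0=Ro.from_quat(s["tool_rot"])
c=dict(np.load("wrist3.npz"));w=wcloud(c);G=onplane(c,.012);hsv=cv2.cvtColor(c["color"],cv2.COLOR_RGB2HSV)
d=np.hypot(G[...,0]-.5875,G[...,1]+.266)
m=(hsv[...,2]<110)&(hsv[...,1]<80)&(d<.055)&(abs(w[...,2]-.012)<.006)
h=cv2.convexHull(np.argwhere(m)[:,::-1].astype(np.int32))[:,0]
p=np.array([G[y,x,:2] for x,y in h]); print("base",fixcirc(p,[.5875,-.266],.045),circ(p))
L=R0.inv().apply((w-p0).reshape(-1,3)).reshape(w.shape)
rr=np.hypot(L[...,0],L[...,1])
m=(rr<.04)&(L[...,2]>.02)&(L[...,2]<.055)&(hsv[...,1]<70)&(hsv[...,2]>110)
q=w[m]; print("px",m.sum(),"Lz pct",np.percentile(L[m][:,2],[5,25,50,75,95]).round(4))
zt=np.percentile(L[m][:,2],40)
k=m&(abs(L[...,2]-zt)<.004); q=w[k]
for _ in range(3):
    c0=q.mean(0);nn=np.linalg.svd(q-c0)[2][2];nn*=np.sign(nn[2]);r=abs((q-c0)@nn); q=q[r<.0015]
print("normal",nn.round(4),"z",c0[2].round(4),len(q))
# brown hole lining: rim circle r=12.5 at top plane; brown pixels hull
hb=(rr<.03)&(hsv[...,1]>85)&(hsv[...,0]<25)&(np.hypot(*(np.mgrid[:400,:640]-np.array([293,311])[:,None,None]))<50)
Gt=onplane(c,c0[2]); hl=cv2.convexHull(np.argwhere(hb)[:,::-1].astype(np.int32))[:,0]
p=np.array([Gt[y,x,:2] for x,y in hl]); print("hole",circ(p),"tcp",p0.round(4))
hl=cv2.convexHull(q[:,:2].astype(np.float32))[:,0];print("outer",fixcirc(hl,p0[:2],.029),circ(hl))
```

```text
base (array([ 0.5881, -0.2676]), np.float64(0.0009)) (array([ 0.5882368 , -0.26752076]), np.float64(0.04410904316602989))
px 8400 Lz pct [0.0409 0.0415 0.0419 0.0423 0.0436]
normal [ 0.0104 -0.0068  0.9999] z 0.2513 7839
hole (array([ 0.58441877, -0.26490716]), np.float64(0.01469628785950867)) tcp [ 0.5874 -0.2644  0.2932]
outer (array([ 0.5848, -0.2649]), np.float64(0.0004)) (array([ 0.58489258, -0.26505008]), np.float64(0.0285604964884534))
```

Request:
{"op": "send_rows", "data": {"commands": [[0.5,0.009,0.0024,0,0.001,0.018,0],[0.5,0,0,0.04,0,0,0],[0.5,0,0,0.05,0,0,0],[0.5,0,0,0.05,0,0,0],[0.5,0,0,0.05,0,0,0],[0.5,0,0,0.04,0,0,0],[0.5,0,0,0.03,0,0,0],[0.5,0,0,0.01,0,0,0],[0.5,0,0,0,0,0,0],[0.5,0,0,0,0,0,0]]}}

```text
time: 14.07
tool_pos: [0.5912, -0.2685, 0.187]
tool_rot: [0.975, -0.221, 0.003, 0.002]
contact_force: [0.5, -0.2, -1.1]
gripper_width: 0.0582
finger_force: 44.0
```

Request:
{"op": "send_rows", "data": {"commands": [[0.5,0,0,0.01,0,0,0],[0.5,0,0,0.01,0,0,0],[0.5,0,0,0.01,0,0,0],[0.5,0,0,0.01,0,0,0],[0.5,0,0,0.01,0,0,0],[0.5,0,0,0.01,0,0,0],[0.5,0,0,0,0,0,0]]}}

```text
time: 14.65
tool_pos: [0.5902, -0.2684, 0.1606]
tool_rot: [0.975, -0.221, 0.001, 0.001]
contact_force: [-1.4, -0.1, -1.7]
gripper_width: 0.0577
finger_force: 44.0
```

```bash
python3 -c "
from h import *
plan(SP+[0,0,.104],Rsp)"
```

```text
t 14.65 pos [ 0.5902 -0.2684  0.1606] turn units [ 0.0042 -0.005   0.0009] then shift units [-0.0088 -0.0025  0.1415]
```

The roll's lower end is past the taper with hardly any side force, so I keep lowering.

Request:
{"op": "send_rows", "data": {"commands": [[0.5,0,0,0.015,0,0,0],[0.5,0,0,0.015,0,0,0],[0.5,0,0,0.015,0,0,0],[0.5,0,0,0.015,0,0,0],[0.5,0,0,0.015,0,0,0],[0.5,0,0,0.015,0,0,0],[0.5,0,0,0.015,0,0,0],[0.5,0,0,0.015,0,0,0],[0.5,0,0,0.01,0,0,0],[0.5,0,0,0,0,0,0]]}}

```text
time: 15.48
tool_pos: [0.5905, -0.2687, 0.1085]
tool_rot: [0.975, -0.221, 0.001, 0.002]
contact_force: [-1.0, 1.6, -2.7]
gripper_width: 0.0575
finger_force: 43.9
```

Request:
{"op": "send_rows", "data": {"commands": [[0.5,0,0,0.005,0,0,0],[0.5,0,0,0.005,0,0,0],[0.5,0,0,0.003,0,0,0],[0.5,0,0,0,0,0,0]]}}

```text
time: 15.82
tool_pos: [0.591, -0.2686, 0.1048]
tool_rot: [0.975, -0.221, 0.002, 0.001]
contact_force: [-2.3, 4.3, 0.2]
gripper_width: 0.0576
finger_force: 44.1
```

Request:
{"op": "send_rows", "data": {"commands": [[0.5,-0.004,-0.001,0,0,0,0],[0.5,0,0,0.003,0,0,0],[0.5,0,0,0.003,0,0,0],[0.5,0,0,0,0,0,0]]}}

```text
time: 16.15
tool_pos: [0.59, -0.2684, 0.1025]
tool_rot: [0.975, -0.221, 0.003, 0.002]
contact_force: [0.1, -0.1, -1.8]
gripper_width: 0.0581
finger_force: 44.0
```

Request:
{"op": "send_rows", "data": {"commands": [[0.5,0,0,0.003,0,0,0],[0.5,0,0,0,0,0,0]]}}

```text
time: 16.32
tool_pos: [0.5898, -0.2682, 0.1012]
tool_rot: [0.975, -0.221, 0.002, 0.002]
contact_force: [-0.4, -0.5, -0.1]
gripper_width: 0.0581
finger_force: 44.0
```

Request:
{"op": "send_rows", "data": {"commands": [[0.5,0,0,0.003,0,0,0],[0.5,0,0,0,0,0,0]]}}

```text
time: 16.48
tool_pos: [0.59, -0.2681, 0.1002]
tool_rot: [0.975, -0.221, 0.002, 0.002]
contact_force: [-0.1, -0.4, -0.7]
gripper_width: 0.0579
finger_force: 44.0
```

Request:
{"op": "send_rows", "data": {"commands": [[0.5,0,0,0.003,0,0,0],[0.5,0,0,0,0,0,0]]}}

```text
time: 16.65
tool_pos: [0.5901, -0.2682, 0.1001]
tool_rot: [0.975, -0.221, 0.002, 0.002]
contact_force: [-1.1, 1.1, 4.8]
gripper_width: 0.058
finger_force: 44.4
```

Base contact felt (+4.8 N). Release and rise.

Request:
{"op": "send_rows", "data": {"commands": [[0.8,0,0,0,0,0,0],[1,0,0,0,0,0,0],[1,0,0,0,0,0,0],[1,0,0,0,0,0,0],[1,0,0,0,0,0,0]]}}

```text
time: 17.07
tool_pos: [0.5897, -0.2679, 0.0987]
tool_rot: [0.975, -0.221, 0.002, 0.002]
contact_force: [0.4, 0.0, -0.1]
gripper_width: 0.0854
finger_force: 0.0
```

Request:
{"op": "send_rows", "data": {"commands": [[1,0,0,-0.03,0,0,0],[1,0,0,-0.05,0,0,0],[1,0,0,-0.07,0,0,0],[1,0,0,-0.08,0,0,0],[1,0,0,-0.08,0,0,0],[1,0,0,-0.08,0,0,0],[1,0,0,-0.05,0,0,0],[1,0,0,-0.02,0,0,0],[1,0,0,0,0,0,0],[1,0,0,0,0,0,0]]}}

```text
time: 17.9
tool_pos: [0.5889, -0.267, 0.2824]
tool_rot: [0.975, -0.221, 0.002, 0.002]
contact_force: [-0.2, -0.1, -0.0]
gripper_width: 0.0856
finger_force: 0.0
```

Run:
```python
from h import *
from station import manip
c=manip.camera("wrist");w=wcloud(c);hsv=cv2.cvtColor(c["color"],cv2.COLOR_RGB2HSV)
cv2.imwrite("pics/w4.png",c["color"][:,:,::-1])
m=(np.hypot(w[...,0]-.588,w[...,1]+.267)<.04)&(w[...,2]>.05)&(w[...,2]<.075)&(hsv[...,1]<70)
q=w[m];q=q[abs(q[:,2]-np.median(q[:,2]))<.003];c0=q.mean(0);nn=np.linalg.svd(q-c0)[2][2]
print("top z",np.median(q[:,2]),"n",nn.round(4),cv2.minEnclosingCircle(q[:,:2].astype(np.float32)))
```

```text
top z 0.05940105080260952 n [ 0.0017 -0.001   1.    ] ((0.5878239870071411, -0.26837101578712463), 0.02933439053595066)
```

View pics/w4.png

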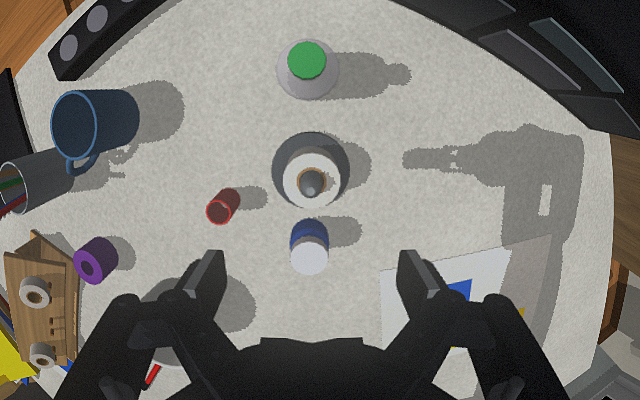

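The roll sits flat on the base at (311,180) with its top at 59.4 mm and level. The bottle and jar are where they were and the gripper is clear, so I hand it in.

```bash
python3 -c "
from station import manip
print(manip.job_done())"
```

```text
the job is handed in; nothing more can be done
None
```

I handed the job in at about 18 s: the core lies in the white tub, and the tallest roll sits flat and released on the spindle base (top face level at 59.4 mm). The bottle and jar look undisturbed in the last picture; no verdict came back when I handed it in.

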